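Step the magnifier turret to the three-dot lens

ROBOT

A 7-joint arm with a two-finger parallel gripper is mounted at the origin on the work surface. World frame = base frame: x ahead of the robot, y to its left, z up, the work surface at z = 0. Lengths are in mm, angles in rad, forces in N, time in s.
With the tool pointing down it reaches from about 425 to 950 mm from the base axis. Payload 16.7 kg.
Tool frame: the origin (TCP) lies at the very end of the fingers, on their centre line; the grasp point (between the pads) lies 19 mm behind it; z points along the fingers, x is the direction in which the jaws open and shut, and the axes are right-handed (so a half turn about z gives the same grasp; the last joint's range is limited). The gripper opens to 94 mm and grips with 3 to 60 N. Pads are 16 mm wide; open, the fingers measure 119 mm over their backs; the gripper's body (75 mm by 177 mm) begins 78 mm behind the grasp point.
Start: joints at [0.963, 0.426, 0.074, 1.606, -0.034, 1.111, -0.067], TCP at [298.904, -605.17, 205.467] pointing down, gripper open.
Joint ranges: [-2.85, 2.85], [-0.5, 2.14], [-1.23, 1.37], [0.21, 2.46], [-1.02, 4.16], [0.16, 2.05], [-2.73, 2.73]. Speed limits (rad/s): [1.89, 1.89, 2.39, 2.39, 3.01, 3.01, 3.01].

INTERFACE

Orientations are given as a unit quaternion [w, x, y, z].
In Python, from bench import telemetry, imaging, manip gives the robot as it stands. The module is installed in compiled form; this text tells all that it offers.
- The arm moves only by the tool drive_tool, never from a script. Its argument "rows" is a list of rows, each a list of 5 numbers: the opening, from -1 (shut) to 1 (fully open), so that 0 is half open, then the shift along the tool's x, y, z in m, then the turn about the tool's z in rad. A call has 1 to 12 rows; each row shifts and turns the pose as measured when the row begins, along the tool's axes as they then stand; what a row does not reach is not made up. A row lasts 1/12 s, in which the tool goes at most 41.7 mm and 7.16 degrees, less where a joint would pass 70% of its speed; a pose out of reach is approached as far as the arm can. A call is refused whole if a number of a shift passes 0.0417 or a number of a turn 0.125, either way. A call with a gripper value outside its range is refused whole. The fingers move at their own pace and stop on an object; "newtons" is the grip in N (left out, the last holds). Time passes only in rows, so rows that do not move let the fingers close. It gives the time, the measured TCP pose, the force and the opening at its end, in the units of the state.
- telemetry.get_obs(): the state, without advancing time (a new reading comes with each control period).
- imaging.snapshot(name): name is "scene" or "side" or "wrist"; returns (picture, depth): 480x640x3 uint8, red, green, blue; 480x640 float32, mm along the optical axis (not along the pixel's ray), 0 where there is no reading.
- imaging.camera_model(name): a dict with "fx", "fy", "cx", "cy" (pixels), "k1" (the pictures are not rectified: a ray, as slopes to the right and down, at radius r is drawn at 1 + k1 r^2 times it, then the intrinsics apply), "R" (3x3) and "t" (3): a world point X has camera coordinates R X + t. Camera axes: x right, y down, z forward; pixel columns grow to the right and rows downward; lengths in mm; the calibration is good to about 2 mm. A picture is of the moment at which its call begins: read the wrist's pose just before it. camera_model takes no time and is no camera call; for the wrist camera it gives the pose at the moment of the call.
- manip.finish_job(): hands the job in, once; it reports no verdict.
The state is a dict: "clock": time; "q": joint angles; "qd": joint speeds; "effort": joint torques, N m; "ee_pos": TCP position; "tcp_rot": TCP orientation; "contact_force": force on the tool from outside, world axes, zero at the start; "wrist_torque": the same for the moment, N m; "finger_gap": opening from 0.0 (shut) to 1.0 (fully open).
Only numpy, scipy, OpenCV 4.12 (cv2) and the standard library are available. Lean on these libraries where they do the work, as an engineer would, in place of code of your own. Each camera call takes 0.05 s, during which the arm holds its last target. There are 200 camera calls.

TASK

Push the black upright tab of the magnifier's lens turret round until the tab stands at the three-dot mark on the base, which brings the third lens over the drive. Push gently with the fingertips only, leave the drive and everything else on the shelf where they are, and finish clear of everything.

Things in the scene. Friction and masses are not known exactly. Their poses are not given: they have to be found in the camera images.
- stand: Fixed stainless steel magnifier stand, at most 119 mm high: round base 220 mm across, 12 mm thick. Origin: centre of its underside, on the slate grey shelf 30 mm above the desk; z: the turret's axis, up. On the base, 100 mm from the axis, groups of one to four black dots (10 mm) at angles pi + (-1.2, -0.4, 0.4, 1.2) rad from its x axis, anticlockwise from above. The drive lies at +x.
- turret (a joint): Angle of the lens turret, rad, growing anticlockwise from above; at 0 the tab points along the stand's -x. The tab is at the one-dot mark at -1.2, two dots -0.4, three dots 0.4 (wanted), four dots 1.2; stops at -1.35 and 1.35. It starts on the one- and two-dot side, between -1.3 and -0.1. It turns against friction of about 1 N at the tab and stays where it is left.
- tab (a point): Centre of the turret's black tab, an upright paddle 80 mm from the axis and 99 mm above the stand's origin: 16 mm radially, 8 mm along the circle, 40 mm high. It stands on a flat steel arm 12 mm wide whose top is 14 mm below this point. Nothing of the turret reaches further out; the hub (44 mm across) reaches 1 mm above this point. Four lens rings (26 to 38 mm across) sit opposite the tab.
- three_dot_mark (a point): Middle of the three-dot group on the top of the stand's base, 100 mm from the turret's axis, 87 mm below the height of the tab's centre. The tab points at it when the turret is where it is wanted.
- drive: Portable drive 54 x 98 x 14 mm with a yellow rubber edge, loose on the stand's base under the lenses. Origin: centre of its underside. Not to be moved.
- drive_box: Clear plastic drive box 87 x 127 x 33 mm shut by a steel spring clip, loose on the shelf. Origin: centre of its underside. Not to be moved.
- screwdriver: Screwdriver 170 mm long, loose on the shelf, lying along its x axis. Not to be moved.
- pen_cup: Open dark steel cup 72 mm across, 90 mm high, loose on the shelf. Origin: centre of its underside. Not to be moved.
- screw_tray: Aluminium tray 140 x 90 x 22 mm, loose on the shelf. Origin: centre of its underside. Not to be moved.
- cleaner_jar: Closed jar 56 mm across, 75 mm high, loose on the shelf. Origin: centre of its underside. Not to be moved.

How it is judged (in metres and radians):
At the end, for the whole second after the job is handed in: The turret rests within 0.12 rad (7 degrees) of the three-dot mark (joint value 0.4), the drive is within 12 mm and the other loose things within 20 mm of where they started (value of joint turret between 0.28 and 0.52 rad and velocity of joint turret between -0.05 and 0.05 rad/s and distance of drive from where it was at the start of the episode below 0.012 m and distance of each of drive_box, screwdriver, pen_cup, screw_tray, cleaner_jar from where it was at the start of the episode below 0.02 m); the robot touches nothing.
It fails at once if the turret or its tab is forced, squeezed or struck with more than 40 N (contact force between the fingers and turret above 40 N).
It fails at once if the drive is moved by more than 12 mm or lifted (distance of drive from where it was at the start of the episode above 0.012 m).
It fails at once if another loose thing on the shelf is moved by more than 20 mm or lifted (distance of any of drive_box, screwdriver, pen_cup, screw_tray, cleaner_jar from where it was at the start of the episode above 0.02 m).
It also fails if it takes over 42 s, if anything falls off the work surface, if the arm or the gripper's body presses on something with over 40 N, if the wrist force passes 120 N, or if a joint passes its speed limit or range.

## Working session

There is one attempt and no reset: what is moved stays moved. The work goes in short steps, Python scripts to look and compute and a tool call to move; the robot and the scene stay as the last step left them, time stands still between calls to the robot, and variables do not carry over. Pictures are saved under pics/ and viewed, on a budget of 10 in all, crops included, one or two more only if the job needs it, and the job is handed in when it is done.

Besides the shell and the picture viewer there is one more tool, called after "Call:" as name(argument=value, ...), one argument or row to a line, values as JSON. drive_tool: Moves the arm, as the interface text tells. Its arguments: {"type":"object","properties":{"rows":{"type":"array","items":{"type":"array","items":{"type":"number"}}},"newtons":{"type":"number"}},"required":["rows"]}

```bash
mkdir -p pics; cat > h.py <<'E'
import numpy as np, cv2
from bench import telemetry, imaging, manip
def K(m): return np.array([[m['fx'],0,m['cx']],[0,m['fy'],m['cy']],[0,0,1.]])
def ray(m,uv):
    d=np.array([m['k1'],0,0,0,0.])
    p=cv2.undistortPoints(np.array([[uv]],float),K(m),d)[0,0]
    return np.array([p[0],p[1],1.])
def px2w(m,uv,z):  # depth z
    R=np.array(m['R']);t=np.array(m['t']).ravel()
    return R.T@(ray(m,uv)*z-t)
def plane(m,uv,h):
    R=np.array(m['R']);t=np.array(m['t']).ravel()
    o=-R.T@t; r=R.T@ray(m,uv); return o+r*(h-o[2])/r[2]
def proj(m,X):
    R=np.array(m['R']);t=np.array(m['t']).ravel()
    return cv2.projectPoints(np.array(X,float).reshape(-1,1,3),cv2.Rodrigues(R)[0],t,K(m),np.array([m['k1'],0,0,0,0.]))[0][:,0]
E
python3 - <<'E'
from h import *
import pickle
print(telemetry.get_obs())
for n in ("scene","side"):
    m=imaging.camera_model(n);p,d=imaging.snapshot(n)
    pickle.dump((m,p,d),open(n+'.pkl','wb'))
    cv2.imwrite(f'pics/{n}0.png',p[:,:,::-1]); print(n,m)
E
```

```text
{'clock': 0.0, 'q': array([ 0.96252676,  0.42670385,  0.07382568,  1.60664589, -0.03407371,
        1.11081097, -0.06709891]), 'qd': array([ 1.37496721e-03,  1.15284612e-03, -1.81153126e-04, -1.02472981e-03,
        7.55101679e-05, -9.41064508e-05, -1.24003863e-03]), 'effort': array([ 1.86529760e-04, -9.35823154e+01,  3.66672747e+00, -4.54185677e+01,
       -4.89959365e-02,  2.00576044e-02,  1.84059772e-04]), 'ee_pos': array([ 298.69078247, -604.79782121,  204.77650195]), 'tcp_rot': array([-2.98537514e-04,  8.49366587e-01, -5.27802966e-01, -5.82844996e-04]), 'contact_force': array([0.97232767, 0.1663299 , 0.84062103]), 'wrist_torque': array([-0.00462865, -0.00526919,  0.00068833]), 'finger_gap': 0.9980654609057803}
scene {'fx': 512.8560462048073, 'fy': 512.8560462048073, 'cx': 317.85560036947254, 'cy': 239.14208599756253, 'k1': 0.051214258915581436, 'R': array([[-0.69838013,  0.71564723,  0.01068764],
       [ 0.59176004,  0.58575292, -0.55381727],
       [-0.40259811, -0.38045046, -0.83256964]]), 't': array([ 443.99420851, -248.96920875, 1626.41249982])}
side {'fx': 608.8447950012062, 'fy': 608.8447950012062, 'cx': 314.41570907628835, 'cy': 244.35196256639023, 'k1': 0.011158472381438588, 'R': array([[-0.99958149, -0.02677527, -0.01095113],
       [-0.01204024,  0.72928806, -0.68410084],
       [ 0.02630351, -0.68368268, -0.72930523]]), 't': array([ 599.58874602,  106.03250874, 1639.37198944])}
```

View pics/scene0.png

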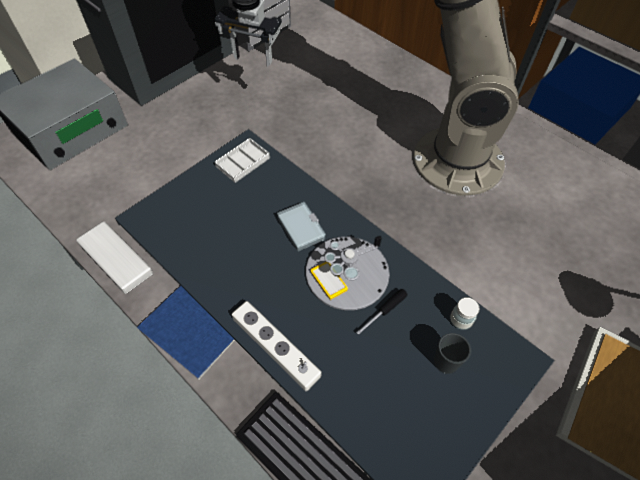

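View pics/side0.png

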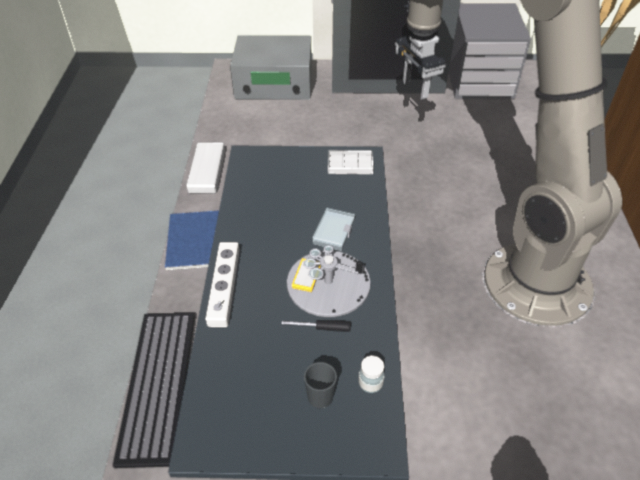

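The scene picture shows the stand's base at about (348,272), the black tab near (377,241), and the drive at (328,280). In the side view the base is at about (329,282), with the tab near (361,267). I'll enlarge both.

```bash
python3 - <<'E'
from h import *
import pickle
o=[]
for n,(x,y) in dict(scene=(298,228),side=(282,235)).items():
    m,p,d=pickle.load(open(n+'.pkl','rb'))
    o.append(cv2.resize(p[y:y+90,x:x+100,::-1],None,fx=4,fy=4,interpolation=cv2.INTER_CUBIC)) if 0 else o.append(cv2.resize(p[y:y+90,x:x+100,::-1],(400,360),interpolation=cv2.INTER_CUBIC))
cv2.imwrite('pics/c1.png',np.hstack(o))
E
```

```text
(no output)
```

View pics/c1.png

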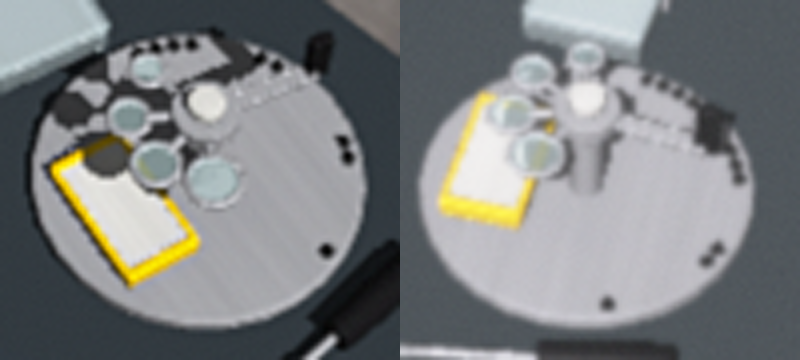

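```bash
python3 - <<'E'
from h import *
import pickle
D=dict(scene=((298,228),dict(one=(327,250),two=(345,150),three=(265,62),four=(170,47),hub=(207,103),tabtop=(320,38),tab=(318,52)),(30,365,30,327)),
 side=((282,235),dict(one=(207,303),two=(312,255),three=(338,165),four=(265,85),hub=(188,97),tabtop=(314,112),tab=(312,130)),0))
H=dict(one=42,two=42,three=42,four=42,hub=130,tabtop=149,tab=129)
for n,(o,P,_) in D.items():
    m,p,d=pickle.load(open(n+'.pkl','rb'))
    w={k:plane(m,np.array(o)+(np.array(v)-1.5)/4,H[k])[:2] for k,v in P.items()}
    for k in w: print(n,k,w[k].round(1))
    A=np.array([[*w[k],1] for k in('one','two','three','four')]) 
    s=np.linalg.lstsq(np.c_[2*A[:,:2],np.ones(4)],(A[:,:2]**2).sum(1),rcond=None)[0]
    c=s[:2];print('c',c,'r',np.sqrt(s[2]+c@c))
    for k in w: v=w[k]-w['hub'];print(k,np.hypot(*v).round(1),np.arctan2(v[1],v[0]).round(3))
    # depth check of shelf / base
    for uv in ((330,310),) if n=='scene' else ((320,305),): print('h',px2w(m,uv,d[uv[1],uv[0]]))
E
```

```text
scene one [548.1 134.7]
scene two [482.8  94.7]
scene three [467.7  10.8]
scene four [504.3 -43.6]
scene hub [564.5  38.1]
scene tabtop [489.1  63.2]
scene tab [486.4  62. ]
c [563.8178869   36.40431314] r 99.64500358249178
one 98.0 1.739
two 99.4 2.537
three 100.6 -2.866
four 101.5 -2.205
hub 0.0 0.0
tabtop 79.5 2.821
tab 81.7 2.844
h [674.05870217  79.83474151  31.53038899]
side one [548.1 131.1]
side two [481.1  91.6]
side three [462.2  15.9]
side four [509.6 -54.5]
side hub [561.6  36. ]
side tabtop [483.9  64.1]
side tab [484.2  61.4]
c [561.51262204  31.45274164] r 100.45781089615079
one 96.0 1.712
two 97.8 2.537
three 101.5 -2.942
four 104.4 -2.092
hub 0.0 0.0
tabtop 82.7 2.795
tab 81.5 2.825
h [582.15696723 113.52922789  40.4637149 ]
```

Geometry from the two views agrees: axis at about (563,36), tab at about (486,62), joint about -0.12, and the three-dot direction at about 3.34 rad, so the wanted tab position is about (485,20). I'll turn the tool so its x points along world -y, shut the fingers and lift.

Call:
drive_tool(
  rows=[
    [-1,0,0,-0.01,0.115],
    [-1,0,0,-0.01,0.115],
    [-1,0,0,-0.01,0.115],
    [-1,0,0,-0.01,0.115],
    [-1,0,0,0,0],
  ],
  newtons=10,
)

```text
clock: 0.52
ee_pos: [297.7, -603.6, 243.4]
tcp_rot: [0.001, -0.699, 0.715, 0.003]
contact_force: [0.3, 0.9, 0.1]
finger_gap: 0.683
```

Call:
drive_tool(
  rows=[
    [-1,-0.036,-0.012,0,0],
    [-1,-0.036,-0.012,0,0],
    [-1,-0.036,-0.012,0,0],
    [-1,-0.036,-0.012,0,0],
    [-1,-0.036,-0.012,0,0],
    [-1,-0.036,-0.012,0,0],
    [-1,-0.036,-0.012,0,0],
    [-1,-0.036,-0.012,0,0],
    [-1,-0.036,-0.012,0,0],
    [-1,-0.036,-0.012,0,0],
  ],
)

```text
clock: 1.35
ee_pos: [416.8, -234.4, 236.6]
tcp_rot: [0.003, 0.712, -0.703, -0.006]
contact_force: [0.9, -1.0, 0.5]
finger_gap: 0.007
```

Call:
drive_tool(
  rows=[
    [-1,-0.034,-0.007,0,0],
    [-1,-0.034,-0.007,0,0],
    [-1,-0.034,-0.007,0,0],
    [-1,-0.034,-0.007,0,0],
    [-1,-0.034,-0.007,0,0],
    [-1,-0.034,-0.007,0,0],
    [-1,-0.034,-0.007,0,0],
    [-1,-0.034,-0.007,0,0],
    [-1,-0.034,-0.007,0,0],
    [-1,-0.03,-0.005,0,0],
    [-1,0,0,0,0],
  ],
)

```text
clock: 2.27
ee_pos: [470.0, 128.9, 232.2]
tcp_rot: [0.003, 0.733, -0.681, -0.006]
contact_force: [-1.4, 0.2, -1.0]
finger_gap: 0.008
```

```bash
python3 - <<'E'
from h import *
o=telemetry.get_obs();print(o['ee_pos'],o['tcp_rot'],o['q'])
m=imaging.camera_model('wrist');p,d=imaging.snapshot('wrist')
import pickle;pickle.dump((m,p,d),open('wrist.pkl','wb'))
cv2.imwrite('pics/w1.png',p[:,:,::-1])
c=np.array([563,36]);print('hub',proj(m,[*c,130]))
for k,a in dict(one=1.74,two=2.54,three=3.34,four=4.14).items(): print(k,proj(m,[*(c+100*np.array([np.cos(a),np.sin(a)])),42]))
print('tabtop',proj(m,[486,62,149]))
E
```

```text
[469.95282605 128.88605911 232.23318652] [ 0.00318862  0.73268693 -0.68052994 -0.00621972] [-0.00832423  0.12413929 -0.415387    1.95368566  0.04638743  1.0854136
 -1.94002564]
hub [[439.62173053 138.81947146]]
one [[316.98270497 149.90761935]]
two [[349.92932967 213.18543517]]
three [[415.05489626 231.69349532]]
four [[477.86416601 197.89550973]]
tabtop [[400.1813418  234.18103638]]
```

View pics/w1.png

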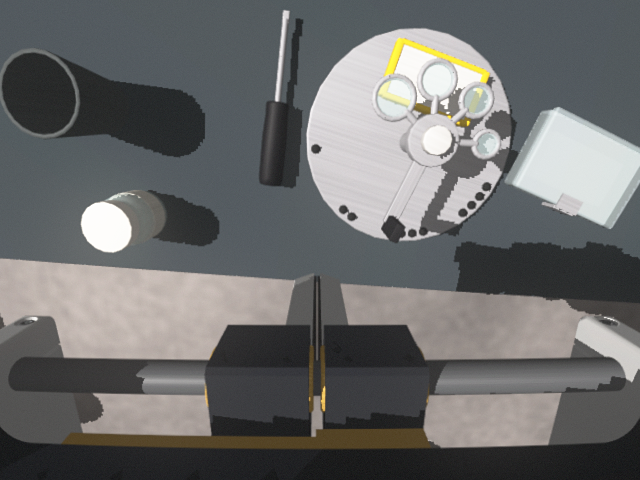

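The wrist view shows the tab at (393,229), hub top at (436,141), one dot at (316,149), two dots at (348,213), and three dots around (412,233), all within a few mm of the predictions. The closed fingers are on the tab's +y side with nothing below them.

```bash
python3 - <<'E'
from h import *
import pickle
m,p,d=pickle.load(open('wrist.pkl','rb'))
c=plane(m,(436,141),130)[:2];t=plane(m,(393,226),149)[:2];t2=plane(m,(393,229),135)[:2]
print(c,t,t2)
for x in(t,t2): v=x-c;print(np.hypot(*v),np.arctan2(v[1],v[0]))
for k,u in dict(one=(316,149),two=(348,213),three=(412,233),four=(474,200)).items():
  v=plane(m,u,42)[:2];w=v-c;print(k,v,np.hypot(*w),np.arctan2(w[1],w[0])%6.283)
print(px2w(m,(393,226),d[226,393]),px2w(m,(436,141),d[141,436]))
E
```

```text
[561.0734082   38.66395565] [492.30113487  68.75119978] [486.73981154  64.94195868]
75.06575675498499 2.7291898455250507
78.8417214091552 2.8017903286899104
one [547.01764801 135.6881048 ] 98.03698236517435 1.714664127921276
two [480.60153482  94.77411035] 98.10235402352932 2.53270517175116
three [463.17106898  19.54645157] 99.75142599045184 3.3342518446573224
four [506.1602086  -44.17502965] 99.38690545304989 4.126819702472142
[490.89806605  67.117912   142.37757933] [560.99383876  39.23126724 131.68315887]
```

Call:
drive_tool(
  rows=[
    [-1,0.008,-0.01,0,0.12],
    [-1,0.008,-0.01,0.02,0],
    [-1,0,0,0.02,0],
    [-1,0,0,0.02,0],
    [-1,0,0,0,0],
  ],
)

```text
clock: 2.73
ee_pos: [489.4, 107.5, 168.3]
tcp_rot: [-0.004, -0.694, 0.72, 0.005]
contact_force: [-1.0, -0.7, -0.9]
finger_gap: 0.002
```

Call:
drive_tool(
  rows=[
    [-1,0,0,0.02,0],
    [-1,0,0,0.018,0],
    [-1,0,0,0.005,0],
    [-1,0,0,0,0],
  ],
)

```text
clock: 3.07
ee_pos: [488.8, 104.6, 125.3]
tcp_rot: [-0.005, -0.696, 0.718, 0.005]
contact_force: [-0.4, -0.6, 0.3]
finger_gap: 0.003
```

Call:
drive_tool(
  rows=[
    [-1,0.006,0.001,0,0],
    [-1,0.006,0,0,0],
    [-1,0.005,0,0,0],
    [-1,0.005,0,0,0],
    [-1,0.005,0,0,0],
    [-1,0.005,0,0,0],
    [-1,0.005,0,0,0],
    [-1,0,0,0,0],
  ],
)

```text
clock: 3.73
ee_pos: [488.4, 63.0, 130.4]
tcp_rot: [-0.003, -0.697, 0.717, 0.003]
contact_force: [0.1, -0.0, 0.3]
finger_gap: 0.006
```

Call:
drive_tool(
  rows=[
    [-1,0.005,0.001,0.002,0],
    [-1,0.005,0,0.002,0],
    [-1,0.004,0,0.001,0],
    [-1,0,0,0,0],
  ],
)

```text
clock: 4.07
ee_pos: [487.3, 47.8, 125.2]
tcp_rot: [-0.002, -0.697, 0.717, 0.003]
contact_force: [-1.1, -0.0, 0.6]
finger_gap: 0.004
```

```bash
python3 - <<'E'
from h import *
import pickle
o=telemetry.get_obs();print(o['ee_pos'],o['contact_force'])
m=imaging.camera_model('wrist');p,d=imaging.snapshot('wrist')
pickle.dump((m,p,d),open('wrist2.pkl','wb'))
cv2.imwrite('pics/w2.png',p[:,:,::-1])
E
```

```text
[487.25173454  47.77173961 125.15463075] [-1.06298404 -0.02195456  0.63363751]
```

View pics/w2.png

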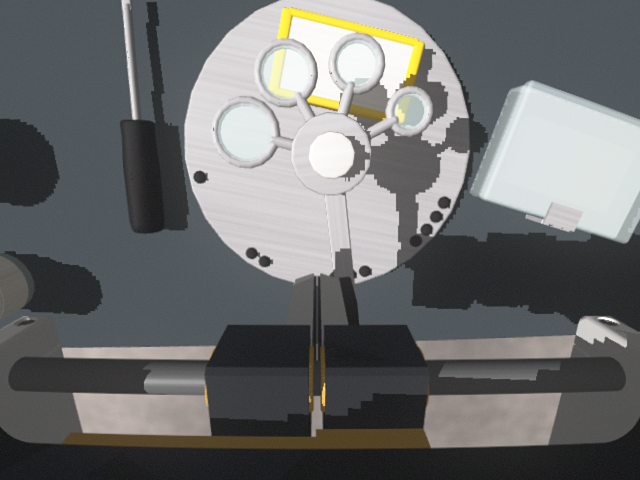

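The tab has moved with the fingers: the arm now runs from the hub (331,155) to about (343,262), and the three-dot group is near (350–366,272).

```bash
python3 - <<'E'
from h import *
import pickle
m,p,d=pickle.load(open('wrist2.pkl','rb'))
c=plane(m,(331,155),130)[:2];print(c)
for u in((336,200),(339,230),(343,262)):
  x=plane(m,u,115)[:2]
  for cc in (c,np.array([562,37])):
    v=x-cc;print(x,np.hypot(*v),np.arctan2(v[1],v[0])%6.2832-2.935)
E
```

```text
[561.76632664  37.86761398]
[536.63272602  34.83169563] 25.316292783961185 0.32681619004591234
[536.63272602  34.83169563] 25.459774804367783 0.2918765279428701
[519.05552685  33.30361854] 42.9539575901686 0.31306149751550105
[519.05552685  33.30361854] 43.10325985079562 0.29246923175023465
[499.32063043  31.10097947] 62.81124355708543 0.31454649117219713
[499.32063043  31.10097947] 62.95634846929708 0.3004451708006539
```

Joint is about 0.30; 0.1 rad more is 8 mm further.

Call:
drive_tool(
  rows=[
    [-1,0.003,0,0,0],
    [-1,0.003,0,0,0],
    [-1,0,0,0,0],
    [-1,0,0,0,0],
  ],
)

```text
clock: 4.45
ee_pos: [487.2, 41.9, 125.1]
tcp_rot: [-0.002, -0.697, 0.717, 0.003]
contact_force: [0.2, 0.3, 0.3]
finger_gap: 0.006
```

Call:
drive_tool(
  rows=[
    [-1,0.002,0,0,0],
    [-1,0,0,0,0],
    [-1,-0.01,0,0,0],
    [-1,-0.015,0,0,0],
    [-1,-0.015,0,0,0],
    [-1,0,0,0,0],
  ],
)

```text
clock: 4.95
ee_pos: [488.1, 82.2, 125.2]
tcp_rot: [-0.002, -0.696, 0.718, 0.003]
contact_force: [0.5, -0.4, 0.4]
finger_gap: 0.002
```

```bash
python3 - <<'E'
from h import *
import pickle
o=telemetry.get_obs();print(o['ee_pos'],o['contact_force'])
m=imaging.camera_model('wrist');p,d=imaging.snapshot('wrist')
pickle.dump((m,p,d),open('wrist3.pkl','wb'))
cv2.imwrite('pics/w3.png',p[:,:,::-1])
E
```

```text
[488.13945358  82.23657758 125.21870229] [ 0.49751516 -0.36028536  0.44323229]
```

View pics/w3.png

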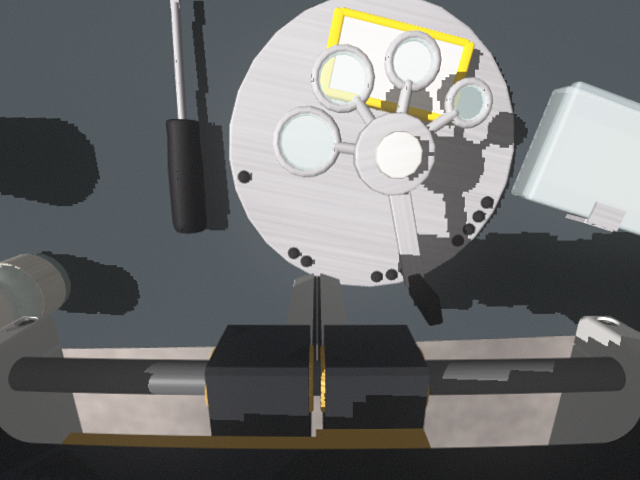

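The fingers are clear. The arm runs from the hub (399,154) to about (409,250), and the tab is at about (425,295). I'll retreat upward and check.

Call:
drive_tool(
  rows=[
    [-1,-0.02,0,-0.02,0],
    [-1,-0.01,0,-0.035,0],
    [-1,0,0,-0.035,0],
    [-1,0,0,-0.035,0],
    [-1,0,0.01,-0.02,0],
    [-1,0,0,0,0],
    [-1,0,0,0,0],
  ],
)

```text
clock: 5.58
ee_pos: [478.0, 111.2, 275.3]
tcp_rot: [-0.005, -0.696, 0.718, 0.004]
contact_force: [0.2, -1.2, -0.8]
finger_gap: 0.006
```

```bash
python3 - <<'E'
from h import *
import pickle
m,p,d=pickle.load(open('wrist3.pkl','rb'))
c=plane(m,(399,154),130)[:2];print(c)
for u in((401,205),(409,250)):
  x=plane(m,u,115)[:2];v=x-c;print(np.hypot(*v),np.arctan2(v[1],v[0])%6.2832-2.935)
o=telemetry.get_obs();print(o['ee_pos'])
m=imaging.camera_model('wrist');p,d=imaging.snapshot('wrist')
pickle.dump((m,p,d),open('wrist4.pkl','wb'))
s,_=imaging.snapshot('scene')
h=proj(m,[562,37,100])[0].astype(int);print(h)
x0,y0=max(0,min(h[0]-110,420)),max(0,min(h[1]-90,180))
a=cv2.resize(p[y0:y0+300,x0:x0+220,::-1],(440,600),interpolation=cv2.INTER_CUBIC)
b=cv2.resize(s[228:318,298:388,::-1],(360,360),interpolation=cv2.INTER_CUBIC)
cv2.imwrite('pics/c4.png',np.hstack([a,np.vstack([b,np.zeros((240,360,3),np.uint8)])]));print(x0,y0)
E
```

```text
[562.24118798  37.78681117]
29.185663194216275 0.4025470176321644
56.872255880274125 0.40982587938671333
[477.95090107 111.15874742 275.30280093]
[386 140]
276 50
```

View pics/c4.png

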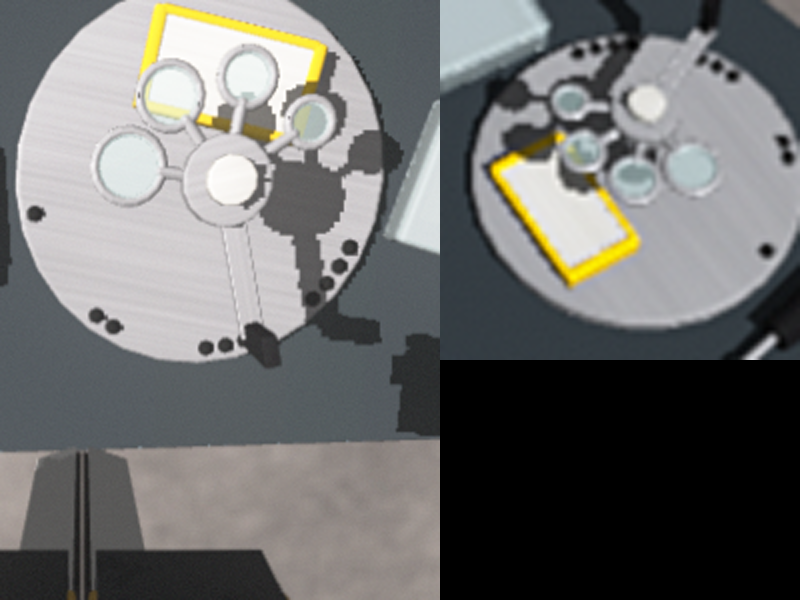

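The wrist crop shows the tab at (262,343) and hub at (231,180), with the three-dot group at (206–245,345). The scene crop has the tab at about (271,10) and the drive unmoved. One numerical cross-check before handing in.

```bash
python3 - <<'E'
from h import *
import pickle
m,_,_=pickle.load(open('wrist4.pkl','rb'));f=lambda u:(276+u[0]/2,50+u[1]/2)
c=plane(m,f((231,180)),130)[:2];print(c)
g=lambda x:(np.hypot(*(x[:2]-c)).round(1),(np.arctan2(x[1]-c[1],x[0]-c[0])%6.2832).round(3))
print('mark3',g(plane(m,f((225,346)),42)),'arm',g(plane(m,f((246,325)),115)),g(plane(m,f((238,270)),115)),'tab',g(plane(m,f((262,343)),132)))
m,_,_=pickle.load(open('scene.pkl','rb'))
print('scene tab',g(plane(m,(298+271/4,228+10/4),132)))
o=telemetry.get_obs();print(o['contact_force'],abs(o['qd']).max())
E
```

```text
[561.58016621  38.07377523]
mark3 (np.float64(100.9), np.float64(3.324)) arm (np.float64(73.1), np.float64(3.322)) (np.float64(44.3), np.float64(3.325)) tab (np.float64(79.7), np.float64(3.359))
scene tab (np.float64(78.2), np.float64(3.347))
[-0.55301286  0.33849619  0.07079548] 0.020236759842500566
```

Arm, tab and mark agree within about 0.035 rad, and the robot is clear, so I'm handing in.

```bash
python3 -c "
from bench import manip
print(manip.finish_job())"
```

```text
the job is handed in; nothing more can be done
None
```

I pushed the turret's tab from about -0.12 rad round to the three-dot mark with the shut fingertips, then backed off, lifted clear and handed in at about 6 s of the 42 s allowed. The hand-in reports no verdict.

- **Turret angle:** in the last wrist picture the tab's arm lies at 3.32 rad and the three-dot mark at 3.32 rad. The tab itself read 3.36 (wrist) and 3.35 (scene). That puts the joint at about 0.39 to 0.42 against 0.4 wanted; the readings disagree by at most 0.035 rad, within the 0.12 allowed.
- **Forces:** the wrist force stayed at noise level (about 1 N) at the end of every move; I did not read it during the moves.
- **Other things on the shelf:** in the pictures taken during and after the push, the drive, screwdriver and drive box looked where they were. I judged this by eye only. The pen cup, screw tray and cleaner jar were not checked afterwards, but the fingers never went near them.
- **Finish:** the gripper ended at z = 275 mm, clear of everything.

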